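Set the marking board's straightedge to the red stop

TASK

Set the straightedge on the marking board: with a fingertip press down the yellow pad in the middle of the black carriage to free its brake and, keeping it pressed, push the carriage along the rail until it butts against the red stop. Then let the pad spring up so that the brake holds the carriage there; pick nothing up, and leave everything else on the table where it is.

Things in the scene. Friction and masses are not known exactly. Their poses are not given: they have to be found in the camera images.
- board: Marking board: blue board 12 mm thick in a brown wooden frame (17 mm tall), 331 mm deep (local x) by 496 mm wide (local y), lying fixed on the table. An aluminium rail 40 mm wide and 420 mm long runs along local y near the robot's side, its top 32 mm above the table. Origin: on the table surface below the middle of the rail; local x points from the rail across the board, local y along the rail, z up.
- carriage (a joint): Position (m) of the black carriage along the rail, from the rail's middle, growing towards the board's +y. Once unbraked it slides with about 1 N of friction; the sprung brake otherwise holds it against sideways pushes of up to about 9 N. The carriage is 84 mm long along the rail and 64 mm across it and carries a flat steel straightedge, 26 mm wide, that reaches 165 mm from the rail's centre line across the board.
- carriage_mid (a point): Centre of the carriage, on its deck under the yellow pad, 42 mm above the table, on the rail's centre line. The carriage's end faces lie 42 mm either way of it along the rail.
- brake_pad (a joint): How far (m) the yellow brake pad is pressed straight down: 0 up (brake on), 0.008 fully down. A spring pushes it up: about 8 N to start it moving, about 11 N fully down. Pressed 3 mm or more, the brake is free; let go, the pad springs up and the brake bites where the carriage stands.
- pad_top (a point): Centre of the top of the yellow brake pad in the middle of the carriage, 56 mm above the table when up; it moves with the pad. The pad is 56 mm along the rail by 44 mm across it, between two black cheeks of the carriage whose inner faces are 60 mm apart along the rail and whose tops are 62 mm above the table, 6 mm above the unpressed pad.
- stop_red: Red stop block clamped fast on the rail at one end: 20 mm along the rail, 60 mm across it, its top 56 mm above the table, with a low steel screw head on it to 62 mm. Origin: on the table surface below its centre, on the rail's centre line. The carriage butts against it when carriage_mid is 52 mm from it horizontally.
- stop_white: White stop block of the same shape at the other end of the rail; not the one wanted. Which end holds which stop varies.
- pencil: Bystander: orange pencil lying flat on the blue board beyond the straightedge, 162 x 8 mm. Origin: centre of its underside.
- glue_tube: Bystander: yellow and white glue tube with black cap, lying on the blue board beyond the straightedge, 34 x 115 x 18 mm. Origin: centre of its underside.
- varnish_jar: Bystander: amber jar, 56 mm across, 75 mm tall, standing on the table beside the board. Origin: centre of its underside.
- bark_box: Bystander: round birch-bark box with lid, 76 mm across, 68 mm tall, on the table beside the board. Origin: centre of its underside.
- press_block: Bystander: wooden pressing block, 50 x 80 x 39 mm, on the table beside the board. Origin: centre of its underside.
- bone_folder: Bystander: white flat folding stick, 20 x 140 x 5 mm, on the table beside the board. Origin: centre of its underside.
- disc_stack: Bystander: little birch disc stack in one piece, 40 mm across, 18 mm tall, on the table on the robot's side of the board. Origin: centre of its underside.

How it is judged:
By the outcome, as a careful person would: the job done as asked, in the order asked, and still so for the second after the job is handed in, with the robot touching nothing.
It also fails if it takes over 32 s, if anything falls off the work surface, if the arm or the gripper's body presses on something with over 40 N, if the wrist force passes 120 N, or if a joint passes its speed limit or range.

ROBOT

A 6-joint arm with a two-finger parallel gripper is mounted at the origin on the work surface. World frame = base frame: x ahead of the robot, y to its left, z up, the work surface at z = 0. Lengths are in m, angles in rad, forces in N, time in s.
With the tool pointing down it reaches from about 0.4 to 0.825 m from the base axis. Payload 7 kg.
Tool frame: the origin (TCP) lies midway between the tips of the shut fingers; the grasp point (between the pads) lies arm.hold_point_z behind it (arm.hold_point_z is the distance from the TCP to the grasp point, in m); z points along the fingers, y is the line along which they close (so a half turn about z gives the same grasp; the last joint's range is limited). The gripper opens to 88 mm and grips with 3 to 60 N. Pads are 19 mm wide; open, the fingers measure 130 mm over their backs; the gripper's body (78 mm by 193 mm) begins 47 mm behind the grasp point.
Start: joints at [1.619, 0.359, 0.012, 0, -1.224, -0.288], TCP at [0.16, 0.656, 0.227] pointing down, gripper open.
Joint ranges: [-3.07, 3.07], [-1.43, 2.12], [-1.02, 1.25], [-3.03, 1.67], [-3.05, -0], [-3.03, 3.03]. Speed limits (rad/s): [2.39, 2.39, 3.01, 3.14, 3.14, 3.14].

INTERFACE

Orientations are given as [roll, pitch, yaw] about the fixed x, y, z axes, in that order (R = Rz(yaw) Ry(pitch) Rx(roll)).
In Python, from station import arm gives the robot as it stands.
- The arm moves only by the shell command python3 -m crank 'ROWS' [OPENING] [FORCE]. ROWS is JSON, a list that holds one entry, the list of rows, each a list of 4 numbers: the shift along the tool's x, y, z in units of 25 mm (1.0 is 25 mm), then the turn about the tool's z in units of 5 degrees (1.0 is 5 degrees). A call has 1 to 12 rows; each row is the pose to reach, as a shift and turn from the pose commanded when the call began, along the tool's axes at that moment; what a row does not reach only later rows make up. A row lasts 1/8 s, in which the tool goes at most 62.5 mm and 10.7 degrees, less where a joint would pass 70% of its speed; a pose out of reach is approached as far as the arm can. A call with a gripper value outside its range is refused whole. OPENING is the closure, from 0 (fully open) to 1 (shut), set as the call begins (- or left out, the last holds). The fingers move at their own pace and stop on an object; FORCE is the grip in N (left out, the last holds). Time passes only in rows, so rows that repeat a pose let the fingers close. It gives the time, the measured TCP pose, the force, the opening and the grip force at its end, in the units of the state.
- arm.get_state(): the state, without advancing time (a new reading comes with each control period).
- arm.grab_frame(name): name is "scene" or "top" or "wrist"; returns (picture, depth): 420x560x3 uint8, red, green, blue; 420x560 float32, m along the optical axis (not along the pixel's ray), 0 where there is no reading.
- arm.get_calibration(name): a dict with "mtx" (3x3 intrinsics, pixels), "R" (3x3) and "t" (3): a world point X has camera coordinates R X + t; the wrist camera has in their place "mount" (4x4, takes a point from camera to tool coordinates, whose origin is the TCP and whose axes are the flange's). Camera axes: x right, y down, z forward; pixel columns grow to the right and rows downward; lengths in m; the calibration is good to about 2 mm. The wrist camera is an equidistant fisheye: a pixel r from the principal point sees the ray r / f radians off the axis. A picture is of the moment at which its call begins: read the wrist's pose just before it. get_calibration takes no time and is no camera call.
- arm.job_done(): hands the job in; it is judged then, once.
Trained networks look in the newest picture that a camera, given by its name, has taken for a name from the list of things; names that differ only in an ending like _2 or _b are one class to them, and where a whole thing is asked for, a point or a joint stands for the part that bears it (a point fixed in the world has none). Each returns a list of dicts, best first, with "score" (0 to 1); they miss things now and then, are a little off and sometimes report something else, mostly with a low value. They report only what shows in the picture. A call takes as long as a camera call.
- arm.recognise(thing, camera): "extent" ([left, top, width, height] in pixels, round what is visible of it).
- arm.trace(thing, camera): "mask" (420x560 bool, what is visible of it) and "extent" ([left, top, width, height] in pixels, round what is visible of it).
The state is a dict: "t": time; "q": joint angles; "qd": joint speeds; "joint_efforts": joint torques, N m; "eef_pos": TCP position; "ee_rot": TCP orientation; "force": force on the tool from outside, world axes, zero at the start; "moment": the same for the moment, N m; "width": finger opening in m; "gripper_force": force on a finger pad.
Only numpy, scipy, OpenCV 4.12 (cv2) and the standard library are available. Lean on these libraries where they do the work, as an engineer would, in place of code of your own. Each camera call takes 0.05 s, during which the arm holds its last target. There are 200 camera calls.

## Working session

There is one attempt and no reset: what is moved stays moved. The work goes in short steps, Python scripts to look and compute and a shell command to move; the robot and the scene stay as the last step left them, time stands still between calls to the robot, and variables do not carry over. Pictures are saved under pics/ and viewed, at most 10 in all, crops included, and the job is handed in when it is done.

```bash
mkdir -p pics
cat > h.py <<'E'
import numpy as np, cv2
from station import arm
def world(cam, mask_or_pts, depth, c):
    K,R,t=[np.array(c[k]) for k in("mtx","R","t")]
    v,u=mask_or_pts; z=depth[v,u]; ok=z>0; u,v,z=u[ok],v[ok],z[ok]
    P=np.linalg.inv(K)@np.stack([u*z,v*z,z]); return (R.T@(P-t.reshape(3,1))).T
E
python3 - <<'E'
from h import *
s=arm.get_state(); print({k:np.round(s[k],3) for k in("t","eef_pos","ee_rot","force","width")}, arm.hold_point_z)
for cam in("top","scene"):
    im,d=arm.grab_frame(cam); cv2.imwrite(f"pics/{cam}0.png",im[:,:,::-1])
    c=arm.get_calibration(cam)
    for th in("brake_pad","stop_red","stop_white","carriage"):
        for r in arm.trace(th,cam)[:2]:
            P=world(cam,np.nonzero(r["mask"]),d,c)
            if len(P): print(cam,th,round(r["score"],2),r["extent"],len(P),"med",np.round(np.median(P,0),3),"p5",np.round(np.percentile(P,5,0),3),"p95",np.round(np.percentile(P,95,0),3))
E
```

```text
{'t': np.float64(0.0), 'eef_pos': array([0.16 , 0.655, 0.226]), 'ee_rot': array([ 3.14, -0.  , -0.24]), 'force': array([-1.002, -0.45 , -0.8  ]), 'width': np.float64(0.088)} 0.0188
top brake_pad 0.77 [287.4, 204.2, 24.6, 21.2] 326 med [ 0.546 -0.034  0.056] p5 [ 0.527 -0.058  0.051] p95 [ 0.567 -0.01   0.06 ]
top stop_red 0.71 [260.5, 194.9, 11.2, 24.0] 161 med [0.567 0.055 0.056] p5 [0.545 0.044 0.035] p95 [0.595 0.068 0.063]
top stop_red 0.33 [248.8, 235.4, 12.3, 17.1] 154 med [0.471 0.083 0.018] p5 [0.455 0.069 0.014] p95 [0.485 0.099 0.022]
top stop_white 0.69 [192.6, 172.7, 21.5, 23.0] 409 med [0.617 0.222 0.073] p5 [0.597 0.202 0.021] p95 [0.641 0.246 0.079]
top stop_white 0.57 [360.2, 223.2, 13.4, 23.4] 237 med [ 0.49  -0.214  0.055] p5 [ 0.464 -0.229  0.017] p95 [ 0.52  -0.201  0.061]
top carriage 0.75 [282.1, 158.9, 36.6, 71.6] 1203 med [ 0.562 -0.049  0.044] p5 [ 0.518 -0.079  0.015] p95 [0.685 0.001 0.063]
scene brake_pad 0.72 [225.9, 202.0, 28.2, 19.5] 400 med [ 0.551 -0.035  0.057] p5 [ 0.531 -0.06   0.054] p95 [ 0.57  -0.012  0.059]
scene stop_red 0.73 [277.8, 188.3, 13.0, 36.3] 338 med [0.588 0.05  0.055] p5 [0.552 0.038 0.019] p95 [0.606 0.065 0.062]
scene stop_white 0.85 [146.5, 213.6, 16.0, 34.4] 368 med [ 0.508 -0.218  0.055] p5 [ 0.47  -0.231  0.018] p95 [ 0.526 -0.203  0.062]
scene stop_white 0.42 [53.5, 290.5, 42.7, 32.2] 1174 med [ 0.584 -0.414  0.025] p5 [ 0.55  -0.451  0.009] p95 [ 0.611 -0.38   0.04 ]
scene carriage 0.73 [223.9, 202.9, 30.7, 15.1] 445 med [ 0.552 -0.036  0.057] p5 [ 0.529 -0.06   0.053] p95 [ 0.572 -0.01   0.059]
scene carriage 0.62 [220.2, 191.2, 41.0, 95.3] 1877 med [ 0.576 -0.052  0.041] p5 [ 0.532 -0.08   0.017] p95 [ 0.69  -0.004  0.063]
```

View pics/top0.png

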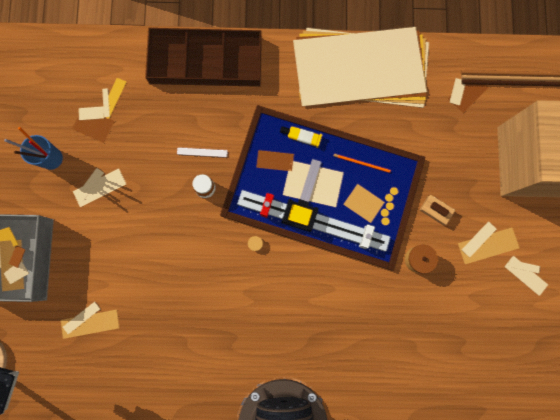

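View pics/scene0.png

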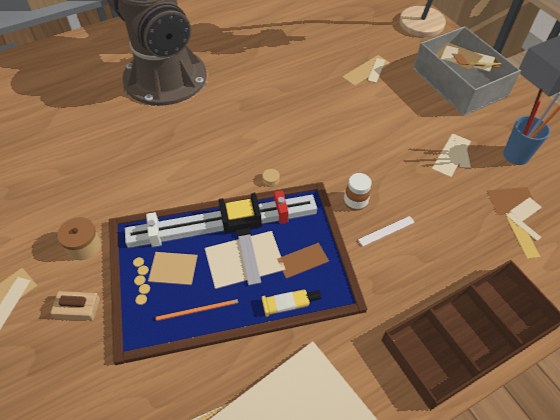

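Top view: carriage with yellow pad at (300,215), red stop at (267,204), white stop at (368,236). The scene view agrees, so the push is about 38 mm towards +y. Next I move above the pad with the fingers shut.

```bash
python3 -m crank '[[[21.66,23.1,0,0],[21.66,23.1,0,0],[21.66,23.1,0,0],[21.66,23.1,0,0],[21.66,23.1,0,0],[21.66,23.1,0,0],[21.66,23.1,1,0.4],[21.66,23.1,1,0.4],[21.66,23.1,2.6,0.4],[21.66,23.1,2.6,0.4],[21.66,23.1,2.6,0.4],[21.66,23.1,2.6,0.4]]]' 1 20
cat > look.py <<'E'
from h import *
import sys
s=arm.get_state(); p=np.array(s["eef_pos"]); yaw=s["ee_rot"][2]; print(np.round(s["t"],2),p.round(4),np.round(s["ee_rot"],3),np.round(s["force"],1),round(s["width"],4))
tx=np.array([np.cos(yaw),np.sin(yaw)]); ty=np.array([np.sin(yaw),-np.cos(yaw)])
pts={}
for cam in("top","scene"):
    im,d=arm.grab_frame(cam); c=arm.get_calibration(cam)
    for th,lo,hi in(("brake_pad",.045,.06),("stop_red",.05,.058),("stop_white",.05,.058)):
        for r in arm.trace(th,cam):
            P=world(cam,np.nonzero(r["mask"]),d,c); P=P[(P[:,2]>lo)&(P[:,2]<hi)]
            if len(P)<40: continue
            (cx,cy),wh,a=cv2.minAreaRect(P[:,:2].astype(np.float32))
            if max(wh)>.085: print("skip",th,wh); continue
            pts.setdefault(th,[]).append((cx,cy)); print(cam,th,np.round((cx,cy),4),np.round(wh,3),round(a,1),len(P)); break
im,d=arm.grab_frame("wrist"); cv2.imwrite(f"pics/{sys.argv[1]}.png",im[:,:,::-1])
m={k:np.mean(v,0) for k,v in pts.items()}
if "stop_red" in m and "stop_white" in m:
    e=m["stop_red"]-m["stop_white"]; print("rail yaw",np.arctan2(-e[0],e[1]),"len",np.hypot(*e))
if "brake_pad" in m:
    g=m["brake_pad"]-p[:2]; print("pad in tool units",g@tx/.025,g@ty/.025)
    if "stop_red" in m: print("travel",np.hypot(*(m["brake_pad"]-m["stop_red"]))-.052)
E
python3 look.py w1
```

```text
t: 2.0
eef_pos: [0.5273, 0.0048, 0.1709]
ee_rot: [-3.141, -0.001, -0.274]
force: [0.6, 2.4, 0.8]
width: 0.0007
gripper_force: 0.0
2.0 [0.5273 0.0048 0.1709] [-3.141e+00 -1.000e-03 -2.740e-01] [0.6 2.4 0.8] 0.0007
scene brake_pad [ 0.5496 -0.0348] [0.055 0.047] 73.2 418
scene stop_red [0.5766 0.0537] [0.02  0.061] 73.2 146
pad in tool units 1.2893157920961928 1.284877867084217
travel 0.04053394123796326
```

View pics/w1.png

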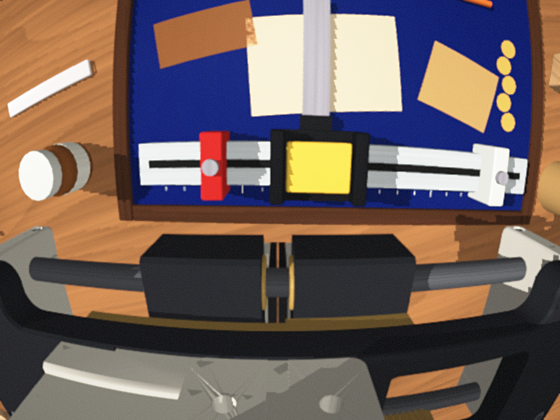

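Wrist view: pad at (318,167), red stop at (213,165), and the shut fingers at (280,275). The rail yaw is about -0.295. I'll move over the pad and down to z≈0.09.

```bash
python3 -m crank '[[[1.29,1.28,0,0.24],[1.29,1.28,1,0.24],[1.29,1.28,2,0.24],[1.29,1.28,3.2,0.24],[1.29,1.28,3.2,0.24],[1.29,1.28,3.2,0.24]]]'
cat >> look.py <<'E'
c=arm.get_calibration("wrist"); K=np.array(c["mtx"]); M=np.array(c["mount"])
from scipy.spatial.transform import Rotation as Ro
R=Ro.from_euler("xyz",s["ee_rot"]).as_matrix()
for th in("brake_pad","stop_red"):
    for r in arm.trace(th,"wrist")[:1]:
        v,u=np.nonzero(r["mask"]); z=d[v,u]; a=np.stack([(u-K[0,2])/K[0,0],(v-K[1,2])/K[1,1]]); q=np.hypot(*a)+1e-9
        P=np.stack([a[0]/q*np.tan(q)*z,a[1]/q*np.tan(q)*z,z,np.ones(len(z))]); T=(M@P)[:3].T; W=T@R.T+p
        k=(W[:,2]>.045)&(W[:,2]<.0585); 
        if k.sum()>40:
            cc,wh,an=cv2.minAreaRect(W[k,:2].astype(np.float32)); g=np.array(cc)-p[:2]
            print("wrist",th,np.round(cc,4),np.round(wh,3),round(an,1),"z",np.median(W[k,2]).round(4),"units",g@tx/.025,g@ty/.025)
        else: print("wrist",th,np.median(W,0),np.median(T,0))
E
python3 look.py w2
```

```text
t: 3.2
eef_pos: [0.5494, -0.0321, 0.092]
ee_rot: [-3.141, -0.001, -0.294]
force: [0.7, -0.2, 0.5]
width: 0.0003
gripper_force: 0.0
3.2 [ 0.5494 -0.0321  0.092 ] [-3.141e+00 -1.000e-03 -2.940e-01] [ 0.7 -0.2  0.5] 0.0003
top stop_white [ 0.4935 -0.2158] [0.02  0.059] 73.9 118
scene brake_pad [ 0.5499 -0.0354] [0.056 0.045] 70.7 398
scene stop_red [0.5772 0.0536] [0.021 0.06 ] 72.5 148
scene stop_white [ 0.4968 -0.2159] [0.02  0.061] 73.6 178
rail yaw -0.2956833645103561 len 0.2816511463274156
pad in tool units 0.05719967654813313 0.12066914671415171
travel 0.041106622842682065
wrist brake_pad [ 0.5561 -0.0362] [0.056 0.032] 73.5 z 0.0558 units 0.3037983277589587 0.07886700990389575
wrist stop_red [0.5815 0.0521] [0.02 0.05] 73.1 z 0.0554 units 0.2545314492954102 -3.5958853887939495
```

View pics/w2.png

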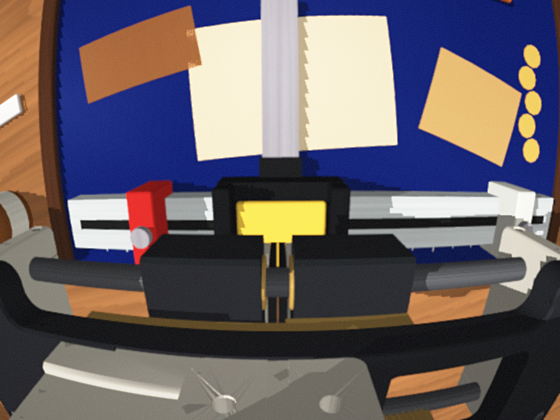

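Wrist view: pad at (282,218), directly ahead of the shut fingers, with the red stop at (148,220). Before descending, I'll check the finger blocks' extent in the tool frame from the depth image.

Run:
```python
from h import *
im,d=arm.grab_frame("wrist"); c=arm.get_calibration("wrist"); K=np.array(c["mtx"]); M=np.array(c["mount"])
for u,v in((155,240),(255,240),(145,300),(280,260),(280,247),(273,252),(288,252),(255,300),(410,300),(398,240),(280,285)):
    a=np.array([(u-K[0,2])/K[0,0],(v-K[1,2])/K[1,1]]); q=np.hypot(*a); z=d[v,u]
    print(u,v,(M@np.r_[a/q*np.tan(q)*z,z,1])[:3].round(4))
```

```text
155 240 [ 0.0393 -0.0347 -0.0751]
255 240 [ 0.0395 -0.0062 -0.0744]
145 300 [-0.0844 -0.1247  0.0923]
280 260 [ 0.0103  0.0011 -0.022 ]
280 247 [ 0.0101  0.0012 -0.0052]
273 252 [ 0.0102 -0.0022 -0.0122]
288 252 [ 0.0118  0.0049 -0.016 ]
255 300 [ 0.0293 -0.0055 -0.0891]
410 300 [-0.0846  0.1245  0.0917]
398 240 [ 7.010e-02 -1.000e-04 -1.571e-01]
280 285 [ 0.0296  0.0006 -0.0817]
```

The blocks sit 75 mm behind the tip, so they clear. Press down about 5.5 mm.

```bash
python3 -m crank '[[[0.05,0.1,0.6,0],[0.05,0.1,1.2,0],[0.05,0.1,1.4,0],[0.05,0.1,1.5,0],[0.05,0.1,1.6,0],[0.05,0.1,1.66,0],[0.05,0.1,1.66,0],[0.05,0.1,1.66,0]]]'; python3 -c "
from station import arm;print(arm.get_state()['force'],arm.get_state()['eef_pos'])"
```

```text
t: 4.8
eef_pos: [0.5482, -0.0359, 0.0493]
ee_rot: [3.14, 0.002, -0.295]
force: [-5.7, 0.5, 10.2]
width: 0.0003
gripper_force: 5.2
[-5.72928092  0.47179667 10.18229113] [ 0.54821615 -0.03594631  0.04930775]
```

The pad is down about 6.7 mm at 10 N, as expected. Now push towards red (tool -y).

```bash
python3 -m crank '[[[0,-0.1,0,0],[0,-0.25,0,0],[0,-0.4,0,0],[0,-0.55,0,0],[0,-0.7,0,0],[0,-0.85,0,0],[0,-1.0,0,0],[0,-1.15,0,0],[0,-1.3,0,0],[0,-1.4,0,0],[0,-1.4,0,0],[0,-1.4,0,0]]]'; python3 look.py w3
```

```text
t: 6.3
eef_pos: [0.5583, -0.0022, 0.0493]
ee_rot: [3.141, 0.002, -0.295]
force: [-5.5, 2.2, 11.3]
width: 0.0004
gripper_force: 5.2
6.3 [ 0.5583 -0.0022  0.0493] [ 3.141e+00  2.000e-03 -2.950e-01] [-5.5  2.2 11.3] 0.0004
top stop_white [ 0.4921 -0.2155] [0.02  0.057] 72.7 103
scene brake_pad [ 0.5653 -0.0035] [0.058 0.034] 73.8 231
scene stop_red [0.5806 0.0524] [0.02  0.054] 73.0 120
scene stop_white [ 0.4965 -0.2161] [0.021 0.062] 73.5 159
rail yaw -0.3114637815124399 len 0.2817353811438547
pad in tool units 0.28196409832367375 -0.032100453441513147
travel 0.005934546889368189
wrist brake_pad [ 0.5745 -0.0059] [0.056 0.014] 73.5 z 0.0478 units 0.6638088834910738 -0.047978118613375524
wrist stop_red [0.5959 0.047 ] [0.02  0.019] 75.3 z 0.0546 units 0.867464373607246 -2.318905898199113
```

View pics/w3.png

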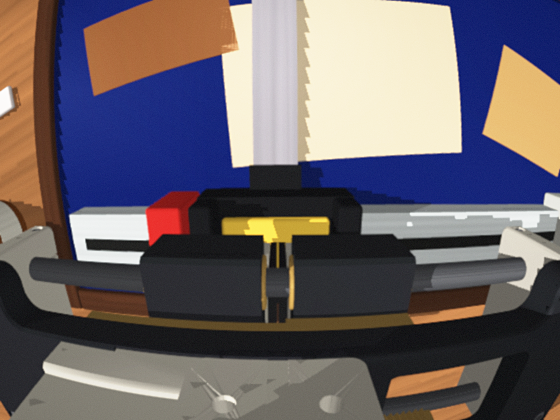

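The carriage (190–360) moves with the tip and the red stop is at (170,220), about 6 mm to go. I push on past contact and watch the force.

```bash
python3 -m crank '[[[0,-0.1,0,0],[0,-0.2,0,0],[0,-0.3,0,0],[0,-0.35,0,0],[0,-0.4,0,0],[0,-0.4,0,0],[0,-0.4,0,0]]]'; python3 look.py w4
```

```text
t: 7.72
eef_pos: [0.561, 0.0058, 0.0493]
ee_rot: [3.139, 0.002, -0.295]
force: [-4.0, -6.3, 10.1]
width: 0.0003
gripper_force: 5.2
7.72 [0.561  0.0058 0.0493] [ 3.139e+00  2.000e-03 -2.950e-01] [-4.  -6.3 10.1] 0.0003
scene brake_pad [ 0.5705 -0.0024] [0.059 0.034] 55.0 201
scene stop_red [0.5818 0.0527] [0.019 0.051] 72.3 97
scene stop_white [ 0.4966 -0.216 ] [0.02 0.06] 74.3 158
rail yaw -0.3068181809717523 len 0.2819010687614634
pad in tool units 0.45731193687853255 0.20454917555465346
travel 0.004252401659794819
wrist stop_red [0.5986 0.0471] [0.019 0.014] 72.9 z 0.0547 units 0.9553607882718885 -2.0151490968191905
```

View pics/w4.png

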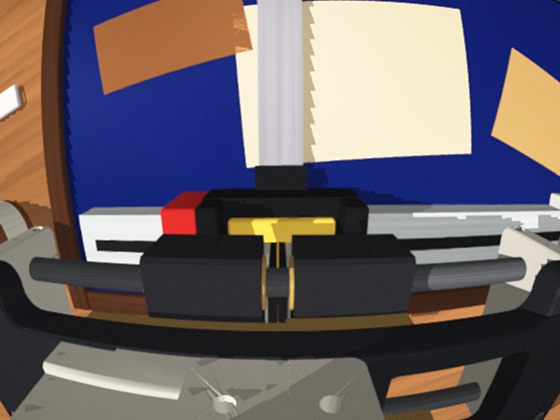

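The reaction force is now about 5–6 N along the rail and the tip has slipped relative to the carriage, which touches the red stop at (196,215). It is butted. Lift straight up and check.

```bash
python3 -m crank '[[[0,0,-0.1,0],[0,0,-0.2,0],[0,0,-0.3,0],[0,0,-0.4,0],[0,0,-0.8,0],[0,0,-1.8,0],[0,0,-3.5,0],[-2,0,-5.5,0],[-4,0,-6,0],[-4,0,-6,0],[-4,0,-6,0]]]'; python3 look.py w5
```

```text
t: 9.65
eef_pos: [0.4669, 0.037, 0.1999]
ee_rot: [-3.14, -0.001, -0.295]
force: [0.2, 0.1, -1.1]
width: 0.0004
gripper_force: 0.0
9.65 [0.4669 0.037  0.1999] [-3.14e+00 -1.00e-03 -2.95e-01] [ 0.2  0.1 -1.1] 0.0004
top stop_white [ 0.4934 -0.2158] [0.021 0.059] 74.3 116
scene brake_pad [0.5611 0.0037] [0.055 0.047] 74.2 410
scene stop_red [0.5772 0.0541] [0.019 0.062] 72.9 147
scene stop_white [ 0.4975 -0.2164] [0.02  0.062] 73.6 175
rail yaw -0.2938296723006197 len 0.2822929489482837
pad in tool units 3.9902930695711114 0.17870644402286176
travel 0.0008999040808447059
wrist brake_pad [0.5614 0.0043] [0.056 0.043] 73.1 z 0.0565 units 3.997196548502169 0.15154370847782622
```

View pics/w5.png

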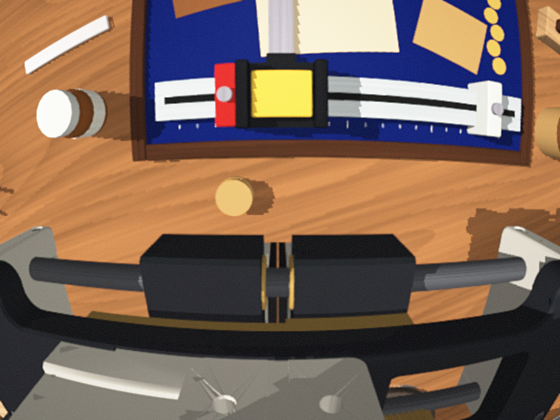

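The carriage (236–328) sits flush against the red stop (215–236) with no gap, the pad is up (z 56.5 mm), and everything else looks undisturbed.

```bash
python3 -c "
from station import arm;print(arm.job_done())"
```

```text
the job is handed in; nothing more can be done
None
```

The carriage is butted against the red stop, the pad has sprung up so the brake should be holding it, and the arm is clear; I handed the job in at about 10 s.

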